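# Open the handle-less top drawer of a plywood tool chest

## Robot

A 6-joint arm with a two-finger parallel gripper is mounted at the origin on the work surface. World frame = base frame: x ahead of the robot, y to its left, z up, the work surface at z = 0. Lengths are in m, angles in rad, forces in N, time in s.
With the tool pointing down it reaches from about 0.375 to 0.9 m from the base axis. Payload 3.1 kg.
Tool frame: the origin (TCP) lies at the very end of the fingers, on their centre line; the grasp point (between the pads) lies 19 mm behind it; z points along the fingers, y is the direction in which the jaws open and shut (so a half turn about z gives the same grasp; the last joint's range is limited). The gripper opens to 87 mm and grips with 3 to 60 N. Pads are 19 mm wide; open, the fingers measure 117 mm over their backs; the gripper's body (75 mm by 190 mm) begins 51 mm behind the grasp point.
Start: joints at [-1.512, 0.527, 1.433, -0, 1.181, -0.178], TCP at [0.147, -0.608, 0.223] pointing down, gripper open.
Joint ranges: [-3.08, 3.08], [-0.75, 2.2], [0.22, 2.44], [-1.43, 4.57], [0, 2.65], [-2.85, 2.85]. Speed limits (rad/s): [2.79, 2.79, 3.14, 3.14, 3.14, 3.14].

## Interface

Orientations are given as a unit quaternion [x, y, z, w].
In Python, from rig import robot, optics gives the robot as it stands.
- The arm moves only by the shell command python3 -m inch 'ROWS' [FORCE]. ROWS is JSON, a list of rows, each an object of numbers: "ax", "ay", "az": the turn, a rotation vector about the tool's x, y, z in rad; "dx", "dy", "dz": the shift along the tool's x, y, z in mm; "gripper": the opening in per cent of the stroke, from 0 (shut) to 100 (fully open). In form: [{"ax": .., "ay": .., "az": .., "dx": .., "dy": .., "dz": .., "gripper": ..}, ...]. A call has 1 to 8 rows; each row shifts and turns the commanded pose from where the row before left it, along the tool's axes as they then stand; what a row does not reach is not made up. A row lasts 1/10 s, in which the tool goes at most 50 mm and 8.59 degrees, less where a joint would pass 70% of its speed; a pose out of reach is approached as far as the arm can. A call with a gripper value outside its range is refused whole. The fingers move at their own pace and stop on an object; FORCE is the grip in N (left out, the last holds). Time passes only in rows, so rows that do not move let the fingers close. It gives the time, the measured TCP pose, the force and the opening at its end, in the units of the state.
- robot.get_obs(): the state, without advancing time (a new reading comes with each control period).
- optics.camera(name): name is "scene" or "side" or "wrist"; returns a dict with "img" (420x560x3 uint8, red, green, blue), "depth" (420x560 float32, m along the optical axis (not along the pixel's ray), 0 where there is no reading), "camera_matrix" (3x3 intrinsics, pixels), "position" and "attitude" of the camera in the world. Camera axes: x right, y up, looking along -z (the intrinsics and any distortion apply to the point x, -y, -z); pixel columns grow to the right and rows downward; lengths in m; the calibration is good to about 2 mm. A picture is of the moment at which its call begins.
- robot.hand_in(): hands the job in, once; it reports no verdict.
The state is a dict: "time": time; "q": joint angles; "joint_velocities": joint speeds; "joint_torque": joint torques, N m; "position": TCP position; "tool_rot": TCP orientation; "ft_force": force on the tool from outside, world axes, zero at the start; "moment": the same for the moment, N m; "grip_width": finger opening in m.
Only numpy, scipy, OpenCV 4.12 (cv2) and the standard library are available. Lean on these libraries where they do the work, as an engineer would, in place of code of your own. Each camera call takes 0.05 s, during which the arm holds its last target.

## Task

Open the top drawer of the plywood tool chest on the bench: it has no handle, so press its front gently straight in until the push latch behind it lets go, without forcing it, then take the hand away at once and let the drawer spring out unhindered by itself. When it has come to rest, reach in behind the top edge of the front, draw the drawer fully open and let go, leaving the jigsaw, mallet and screw jar alone.

Things in the scene. Friction and masses are not known exactly. Their poses are not given: they have to be found in the camera images.
- drawer_front (a point): Middle of the outer face of the top drawer's front, a plain upright plywood board 356 mm wide, 90 mm high, 15 mm thick on the chest's side nearest the robot; 13 mm off the chest when shut. Moves with the drawer. x points straight into the chest (press this way; the drawer opens to -x), y along the front, z up. The 112 mm high front 4 mm below it is the lower drawer; it stays shut.
- front_top_edge (a point): Middle of the top edge of the same front, half-way through its 15 mm thickness, 45 mm above drawer_front and 2 mm below the chest's top; same axes. Behind the front (+x) the drawer is an open box 280 mm wide inside, with nothing in the first 50 mm behind the front down to 60 mm below this edge. With the drawer sprung out, about 70 mm lie open between front and chest.
- drawer (a joint): How far the top drawer is out, m: 0 shut and latched, negative pressed in, 0.130 at its end stop. The hidden push latch trips when the front is pressed in 2 to 9.5 mm (a screw setting, not visible). Until then it gives softly, 5 to 8 N pressed slowly; 0.8 mm past the trip it meets a hard stop, so 10 to 12 N means tripped. The latch is delicate: more than 15 N on drawer or chest breaks it.
- chest: Plywood tool chest, fixed, 240 (x) x 360 (y) x 215 mm high, origin mid underside, axes as drawer_front. A latched drawer cannot be pulled. Once tripped and let go, a damped ejector moves the drawer out at 20 to 40 mm/s to about 0.057 in 2 to 3 s; be off the front before it is 10 mm out. Beyond that it slides with 1 to 2 N of friction. The shut front's face is 148 mm before the origin (-x).
- jigsaw: Jigsaw without blade standing on its steel shoe on a flat plywood offcut at the robot's right; 165 x 74 mm shoe, about 185 mm high; origin at the middle of the shoe's underside. Bystander.
- mallet: Joiner's wooden mallet lying on the bench at the robot's left, about 345 mm long, head 125 x 58 mm, 75 mm high; origin under the handle near the head. Bystander.
- screw_jar: Clear jar of 60 mm diameter and 78 mm height with a steel cap, standing on the bench between the robot and the jigsaw; origin at the middle of its underside. Bystander.

How it is judged:
On the way, in this order (a step that is already met when the one before it is completed fails the run):
1. the shut top drawer's front is pressed in (value of joint drawer below -0.0012 m), for 0.02 s.
2. the drawer has sprung out by itself more than 45 mm and the robot is not touching it (value of joint drawer above 0.045 m and contact force between each of the fingers, the arm and chest below 0.5 N), for 0.3 s.
At the end, for the whole second after the job is handed in: The top drawer is out by more than 115 mm of its 130 mm and at rest (value of joint drawer above 0.115 m and velocity of joint drawer between -0.01 and 0.01 m/s); the robot touches nothing.
It fails at once if the chest or its drawer is pushed, pulled or knocked with more than 15 N (contact force between any of the fingers, the arm and chest above 15 N).
It fails at once if the drawer is held back or helped by the hand (more than 3 N) while it springs out, between 10 and 40 mm (value of joint drawer between 0.01 and 0.04 m and contact force between any of the fingers, the arm and chest above 3 N).
It fails at once if the jigsaw, mallet or screw jar is moved by more than 15 mm (distance of any of jigsaw, mallet, screw_jar from where it was at the start of the episode above 0.015 m).
It also fails if it takes over 48 s, if anything falls off the work surface, if the arm or the gripper's body presses on something with over 40 N, if the wrist force passes 120 N, or if a joint passes its speed limit or range.

## Working session

There is one attempt and no reset: what is moved stays moved. The work goes in short steps, Python scripts to look and compute and a shell command to move; the robot and the scene stay as the last step left them, time stands still between calls to the robot, and variables do not carry over. Pictures are saved under pics/ and viewed, and the job is handed in when it is done.

```bash
ls; mkdir -p pics; python3 - <<'E'
from rig import robot, optics
import cv2,numpy as np
print(robot.get_obs())
for n in ["scene","side"]:
    c=optics.camera(n); cv2.imwrite(f"pics/{n}0.png",c["img"][:,:,::-1]); np.savez(f"/tmp/{n}0.npz",**c)
    print(n,c["position"],c["attitude"],c["camera_matrix"],c.keys())
E
```

```text
pics
{'time': 0.0, 'q': array([-1.51250222e+00,  5.28489788e-01,  1.43392332e+00, -6.16983064e-05,
        1.18135847e+00, -1.78488279e-01]), 'joint_velocities': array([ 0.00055339,  0.00067678,  0.00053839,  0.00044071, -0.00134518,
       -0.0008376 ]), 'joint_torque': array([ 1.93703556e-03, -4.40037668e+01, -1.76590508e+01,  6.35377318e-02,
        5.83585293e-02, -1.62466481e-04]), 'position': array([ 0.14658484, -0.60680763,  0.22155042]), 'tool_rot': array([ 9.92997968e-01,  1.18126409e-01,  3.69591101e-05, -1.08920852e-03]), 'ft_force': array([-0.14033979,  0.59821284, -0.11010115]), 'moment': array([-0.01745438,  0.01133964, -0.02629223]), 'grip_width': 0.0871055049546811}
scene [ 0.27855108 -0.43886492  1.67162588] [ 0.14926878 -0.04339035 -0.26411417  0.95188225] [[529.52063637   0.         283.53103797]
 [  0.         529.52063637 208.9986287 ]
 [  0.           0.           1.        ]] dict_keys(['img', 'depth', 'camera_matrix', 'position', 'attitude'])
side [ 0.32534727 -0.39394198  1.48632907] [ 0.15531347 -0.04171811 -0.22855804  0.96015548] [[381.37344906   0.         277.35736943]
 [  0.         381.37344906 216.63385389]
 [  0.           0.           1.        ]] dict_keys(['img', 'depth', 'camera_matrix', 'position', 'attitude'])
```

View pics/scene0.png

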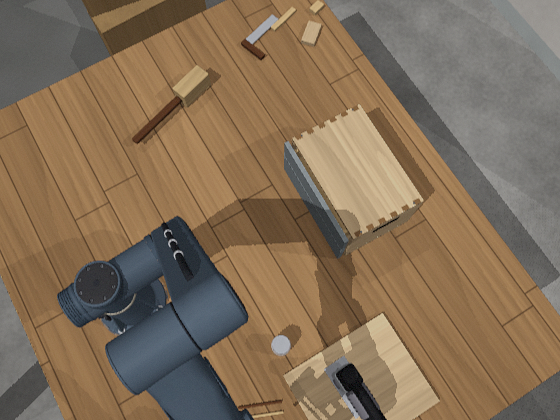

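View pics/side0.png

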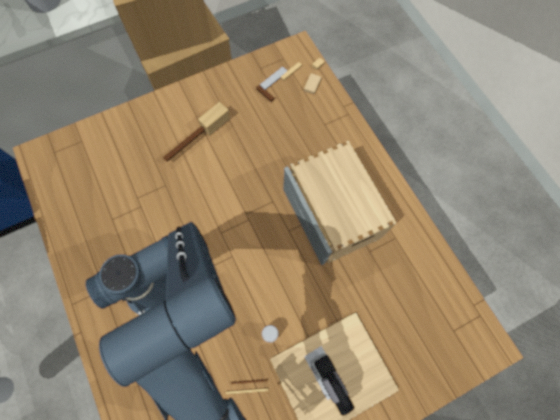

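The scene view shows the chest with its blue-grey front facing left and down, running from (287,145) to (345,250). The jar is at (280,345), the jigsaw at (355,385) and the mallet at (170,105). Next I'll measure the chest from depth.

```bash
cat > h.py <<'E'
import numpy as np, cv2
from scipy.spatial.transform import Rotation as R
def cloud(c):
    d=c["depth"];K=c["camera_matrix"];v,u=np.mgrid[:d.shape[0],:d.shape[1]]
    P=np.stack([(u-K[0,2])/K[0,0]*d,-(v-K[1,2])/K[1,1]*d,-d],-1)
    return R.from_quat(c["attitude"]).apply(P.reshape(-1,3)).reshape(P.shape)+c["position"]
E
python3 - <<'E'
from h import *
for n,box in [("scene",(100,265,275,440)),("side",(130,270,275,400))]:
    c=dict(np.load(f"/tmp/{n}0.npz"));P=cloud(c);ok=c["depth"]>0
    r=np.zeros_like(ok);r[box[0]:box[1],box[2]:box[3]]=1
    z=P[...,2]
    m=ok&r&(z>0.205)&(z<0.225)
    p=P[m]; rect=cv2.minAreaRect(p[:,:2].astype(np.float32))
    print(n,m.sum(),np.median(p[:,2]),rect,cv2.boxPoints(rect))
    print("table z",np.median(P[ok&(abs(z)<.02)][:,2]))
    m=ok&r&(z>0.03)&(z<0.19); 
    print("front/side pts",m.sum())
    # z histogram of front
    for nm,px in dict(jar=(280,345),).items(): 
        if n=="scene": print(nm,P[px[1],px[0]])
    if n=="scene":
        # jigsaw cloud and mallet
        q=P[330:420,300:440][ok[330:420,300:440]]; q=q[q[:,2]>0.04]; print("jig",q.min(0),q.max(0))
        q=P[60:150,120:215][ok[60:150,120:215]]; q=q[q[:,2]>0.015]; print("mallet",q.min(0),q.max(0))
E
```

```text
scene 9855 0.21531975820639082 ((0.7630188465118408, -0.03896413743495941), (0.36258572340011597, 0.27278590202331543), 87.96833801269531) [[ 0.62028444 -0.21530767]
 [ 0.8928989  -0.2249784 ]
 [ 0.90575325  0.1373794 ]
 [ 0.6331388   0.14705013]]
table z 0.0011914543234253783
front/side pts 2237
jar [ 0.27855108 -0.43886492  1.67162588]
jig [ 0.40437347 -0.67379947  0.04032947] [ 0.47543526 -0.49355694  0.20378778]
mallet [0.24478126 0.41549977 0.01503814] [0.58084576 0.69327079 0.08713971]
side 6672 0.2141289739604325 ((0.7637215852737427, -0.040382370352745056), (0.36379238963127136, 0.2708768844604492), 87.98246002197266) [[ 0.6219633  -0.21739763]
 [ 0.89267236 -0.22693399]
 [ 0.90547985  0.13663289]
 [ 0.6347708   0.14616925]]
table z -0.000406588312381162
front/side pts 1452
```

```bash
python3 -m inch '[{"dz":-40,"az":0.136,"gripper":0},{"dz":-40,"az":0.136,"gripper":0},{"dx":25,"dy":-39,"gripper":0},{"dx":25,"dy":-39,"gripper":0},{"dx":25,"dy":-39,"gripper":0},{"dx":25,"dy":-39,"gripper":0}]' 10
```

```text
invalid input
```

```bash
python3 -m inch '[{"ax":0,"ay":0,"az":0.136,"dx":0,"dy":0,"dz":-40,"gripper":0},{"ax":0,"ay":0,"az":0.136,"dx":0,"dy":0,"dz":-40,"gripper":0},{"ax":0,"ay":0,"az":0,"dx":25,"dy":-39,"dz":0,"gripper":0},{"ax":0,"ay":0,"az":0,"dx":25,"dy":-39,"dz":0,"gripper":0},{"ax":0,"ay":0,"az":0,"dx":25,"dy":-39,"dz":0,"gripper":0},{"ax":0,"ay":0,"az":0,"dx":25,"dy":-39,"dz":0,"gripper":0}]' 10
```

```text
time: 0.7
position: [0.2526, -0.4533, 0.3022]
tool_rot: [1.0, -0.018, -0.0, -0.0]
ft_force: [0.6, -0.9, -0.8]
grip_width: 0.0471
```

```bash
python3 -m inch '[{"ax":0,"ay":0,"az":0,"dx":25,"dy":-39,"dz":0,"gripper":0},{"ax":0,"ay":0,"az":0,"dx":25,"dy":-39,"dz":0,"gripper":0},{"ax":0,"ay":0,"az":0,"dx":25,"dy":-39,"dz":0,"gripper":0},{"ax":0,"ay":0,"az":0,"dx":25,"dy":-39,"dz":0,"gripper":0},{"ax":0,"ay":0,"az":0,"dx":25,"dy":-39,"dz":0,"gripper":0},{"ax":0,"ay":0,"az":0,"dx":25,"dy":-39,"dz":0,"gripper":0},{"ax":0,"ay":0,"az":0,"dx":25,"dy":-39,"dz":0,"gripper":0},{"ax":0,"ay":0,"az":0,"dx":25,"dy":-39,"dz":0,"gripper":0}]'
python3 -m inch '[{"ax":0,"ay":0,"az":0,"dx":25,"dy":-39,"dz":0,"gripper":0},{"ax":0,"ay":0,"az":0,"dx":25,"dy":-39,"dz":0,"gripper":0},{"ax":0,"ay":0,"az":0,"dx":15,"dy":-39,"dz":0,"gripper":0},{"ax":0,"ay":0,"az":0,"dx":0,"dy":0,"dz":0,"gripper":0}]'
python3 - <<'E'
from rig import robot, optics
import cv2,numpy as np
from h import *
for n in ["scene","wrist"]:
    c=optics.camera(n); cv2.imwrite(f"pics/{n}1.png",c["img"][:,:,::-1]); np.savez(f"/tmp/{n}1.npz",**c)
    print(n,c["position"],c["attitude"])
print(robot.get_obs())
E
```

```text
time: 1.5
position: [0.4635, -0.1485, 0.3024]
tool_rot: [1.0, -0.018, -0.0, -0.0]
ft_force: [0.8, -0.9, 0.4]
grip_width: 0.0003
time: 1.9
position: [0.5331, -0.0312, 0.302]
tool_rot: [1.0, -0.014, -0.0, -0.001]
ft_force: [-0.1, -0.1, 0.4]
grip_width: 0.0007
scene [ 0.27855108 -0.43886492  1.67162588] [ 0.14926878 -0.04339035 -0.26411417  0.95188225]
wrist [ 0.61182862 -0.03626669  0.46477386] [ 0.10043663 -0.10454396  0.71023695 -0.68887337]
{'time': 2.0, 'q': array([-2.75042733e-01,  3.14464992e-01,  1.55973831e+00, -7.09074227e-04,
        1.26880393e+00,  1.32858316e+00]), 'joint_velocities': array([-0.04377564, -0.00877836,  0.01111724, -0.004455  , -0.00075393,
       -0.0003183 ]), 'joint_torque': array([ 1.07152149e+00, -3.50897920e+01, -1.91484743e+01,  1.53312413e-01,
       -7.31151248e-02,  1.36677042e-02]), 'position': array([ 0.5316612 , -0.03491184,  0.30198615]), 'tool_rot': array([ 9.99866702e-01, -1.63083671e-02, -7.70314520e-04,  1.46271567e-04]), 'ft_force': array([ 0.17376371, -0.22552354, -0.49348647]), 'moment': array([0.01092935, 0.0668827 , 0.03032668]), 'grip_width': 0.0007558469896155013}
```

View pics/scene1.png

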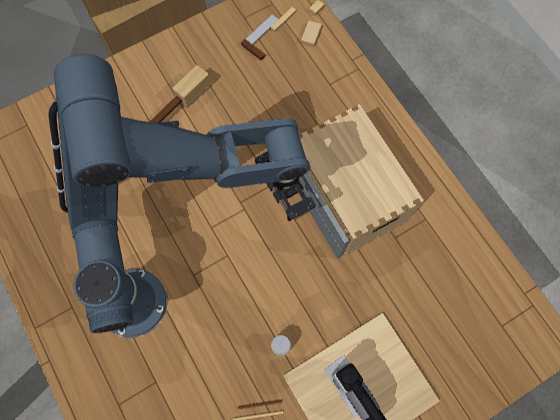

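View pics/wrist1.png

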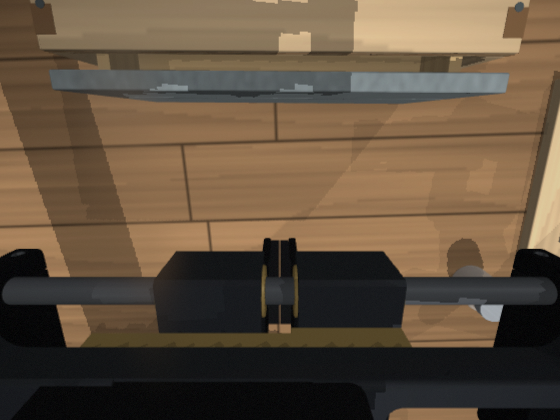

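```bash
python3 - <<'E'
from h import *
c=dict(np.load("/tmp/wrist1.npz"));P=cloud(c);ok=c["depth"]>0
z=P[...,2]
M=np.array([[.99937,-.0355],[.0355,.99937]])
for a,b in [(.205,.225),(.13,.2)]:
    m=ok&(z>a)&(z<b)
    q=(P[m][:,:2]-[.627,-.034])@M.T
    q=np.c_[q,P[m][:,2]]
    print(a,b,m.sum(),np.percentile(q,[1,5,25,50,75,95,99],axis=0).round(4))
m=ok&(z>.2105)&(z<.226)
rr=cv2.minAreaRect(P[m][:,:2].astype(np.float32)); print(rr,cv2.boxPoints(rr))
E
```

```text
0.205 0.225 36528 [[ 0.0036 -0.1778  0.2068]
 [ 0.0058 -0.1639  0.2125]
 [ 0.0173 -0.0932  0.2143]
 [ 0.0414 -0.0041  0.2154]
 [ 0.0535  0.0861  0.2161]
 [ 0.0628  0.1584  0.2169]
 [ 0.0647  0.1731  0.2175]]
0.13 0.2 8222 [[ 0.0031 -0.1766  0.1344]
 [ 0.0032 -0.1512  0.1366]
 [ 0.0239 -0.0975  0.1377]
 [ 0.0319 -0.0018  0.1387]
 [ 0.0368  0.0944  0.1723]
 [ 0.0416  0.147   0.1941]
 [ 0.0426  0.1722  0.1984]]
((0.6609453558921814, -0.0375397652387619), (0.36238154768943787, 0.0629364401102066), 88.15383911132812) [[ 0.6236562  -0.2176227 ]
 [ 0.68656    -0.21965027]
 [ 0.6982345   0.14254317]
 [ 0.63533074  0.14457074]]
```

Wrist view: the front's top edge is the blue-grey strip at rows 72–95, columns 52–507. Its face is about 3 mm further in than the overhead estimate, with its middle at roughly (0.630, -0.036). The fingers are closed and centred at column 280. I'll lower the tool and approach.

```bash
python3 -m inch '[{"ax":0,"ay":0,"az":0,"dx":0,"dy":0,"dz":45,"gripper":0},{"ax":0,"ay":0,"az":0,"dx":0,"dy":0,"dz":45,"gripper":0},{"ax":0,"ay":0,"az":0,"dx":0,"dy":0,"dz":45,"gripper":0},{"ax":0,"ay":0,"az":0,"dx":25,"dy":0,"dz":0,"gripper":0},{"ax":0,"ay":0,"az":0,"dx":25,"dy":0,"dz":0,"gripper":0},{"ax":0,"ay":0,"az":0,"dx":15,"dy":0,"dz":0,"gripper":0},{"ax":0,"ay":0,"az":0,"dx":5,"dy":0,"dz":0,"gripper":0},{"ax":0,"ay":0,"az":0,"dx":0,"dy":0,"dz":0,"gripper":0}]'
python3 -m inch '[{"ax":0,"ay":0,"az":0,"dx":0,"dy":0,"dz":0,"gripper":0},{"ax":0,"ay":0,"az":0,"dx":0,"dy":0,"dz":0,"gripper":0},{"ax":0,"ay":0,"az":0,"dx":0,"dy":0,"dz":0,"gripper":0}]'
python3 - <<'E'
from rig import robot, optics
import cv2,numpy as np
for n in ["wrist"]:
    c=optics.camera(n); cv2.imwrite(f"pics/{n}2.png",c["img"][:,:,::-1]); np.savez(f"/tmp/{n}2.npz",**c)
for i in range(1):
  o=robot.get_obs();print(o["time"],o["position"],o["tool_rot"],o["ft_force"])
E
```

```text
time: 2.8
position: [0.6017, -0.0396, 0.1673]
tool_rot: [1.0, -0.018, -0.0, 0.0]
ft_force: [-0.6, 0.6, 0.2]
grip_width: 0.0003
time: 3.1
position: [0.6012, -0.0382, 0.1678]
tool_rot: [1.0, -0.018, -0.0, -0.0]
ft_force: [0.3, 0.6, -0.1]
grip_width: 0.0007
3.15 [ 0.60138369 -0.03817328  0.16775648] [ 9.99844672e-01 -1.76242200e-02 -1.35515586e-04  6.40482855e-06] [ 0.29110144  0.48110038 -0.82698964]
```

View pics/wrist2.png

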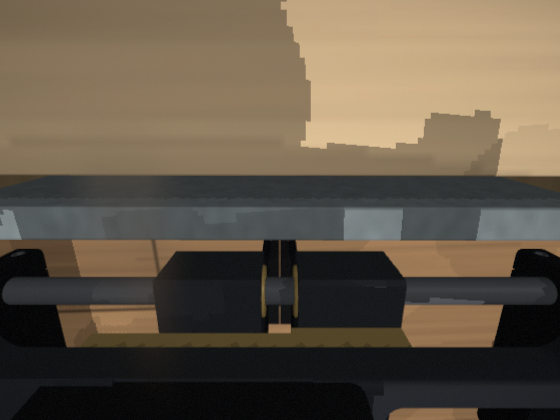

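The front's top edge is at rows 178–240, with the finger tips just short of it around (280,240). The estimated gap is about 19 mm.

```bash
python3 -m inch '[{"ax":0,"ay":0,"az":0,"dx":5,"dy":0,"dz":0,"gripper":0},{"ax":0,"ay":0,"az":0,"dx":4,"dy":0,"dz":0,"gripper":0},{"ax":0,"ay":0,"az":0,"dx":2,"dy":0,"dz":0,"gripper":0},{"ax":0,"ay":0,"az":0,"dx":1,"dy":0,"dz":0,"gripper":0},{"ax":0,"ay":0,"az":0,"dx":1,"dy":0,"dz":0,"gripper":0},{"ax":0,"ay":0,"az":0,"dx":1,"dy":0,"dz":0,"gripper":0},{"ax":0,"ay":0,"az":0,"dx":0,"dy":0,"dz":0,"gripper":0}]'
for i in 1 2; do python3 -m inch '[{"ax":0,"ay":0,"az":0,"dx":1,"dy":0,"dz":0,"gripper":0},{"ax":0,"ay":0,"az":0,"dx":0,"dy":0,"dz":0,"gripper":0}]'; done
```

```text
time: 3.85
position: [0.616, -0.0387, 0.1675]
tool_rot: [1.0, -0.018, 0.0, -0.0]
ft_force: [-0.3, -0.1, 0.0]
grip_width: 0.0007
time: 4.05
position: [0.6171, -0.0388, 0.1676]
tool_rot: [1.0, -0.018, 0.0, 0.0]
ft_force: [-0.7, 0.3, 0.4]
grip_width: 0.0006
time: 4.25
position: [0.6181, -0.0388, 0.1676]
tool_rot: [1.0, -0.018, 0.0, 0.0]
ft_force: [0.3, 1.0, 0.4]
grip_width: 0.0005
```

```bash
python3 -m inch '[{"ax":0,"ay":0,"az":0,"dx":0.5,"dy":0,"dz":0,"gripper":0},{"ax":0,"ay":0,"az":0,"dx":0.5,"dy":0,"dz":0,"gripper":0}]'
```

```text
time: 4.45
position: [0.6184, -0.0387, 0.1675]
tool_rot: [1.0, -0.018, -0.001, -0.0]
ft_force: [-1.8, 0.7, 2.0]
grip_width: 0.0005
```

```bash
python3 -m inch '[{"ax":0,"ay":0,"az":0,"dx":0.5,"dy":0,"dz":0,"gripper":0},{"ax":0,"ay":0,"az":0,"dx":0.5,"dy":0,"dz":0,"gripper":0}]'
```

```text
time: 4.65
position: [0.6184, -0.0387, 0.1675]
tool_rot: [1.0, -0.017, -0.002, -0.0]
ft_force: [-6.1, -1.1, 4.9]
grip_width: 0.0005
```

```bash
python3 -m inch '[{"ax":0,"ay":0,"az":0,"dx":0.5,"dy":0,"dz":0,"gripper":0},{"ax":0,"ay":0,"az":0,"dx":0.5,"dy":0,"dz":0,"gripper":0}]'
```

```text
time: 4.85
position: [0.6188, -0.0388, 0.1676]
tool_rot: [1.0, -0.017, -0.002, -0.0]
ft_force: [-6.7, -0.5, 5.2]
grip_width: 0.0004
```

Contact is at TCP x = 0.6184, and it's giving softly. There is also a vertical friction load, so I'll ease it off by raising the tool slightly.

```bash
python3 -m inch '[{"ax":0,"ay":0,"az":0,"dx":0,"dy":0,"dz":-0.5,"gripper":0},{"ax":0,"ay":0,"az":0,"dx":0,"dy":0,"dz":0,"gripper":0}]'
```

```text
time: 5.05
position: [0.6188, -0.0388, 0.1676]
tool_rot: [1.0, -0.018, -0.002, -0.0]
ft_force: [-5.2, -0.2, 2.9]
grip_width: 0.0001
```

```bash
python3 -m inch '[{"ax":0,"ay":0,"az":0,"dx":0.4,"dy":0,"dz":-0.3,"gripper":0},{"ax":0,"ay":0,"az":0,"dx":0.4,"dy":0,"dz":-0.3,"gripper":0}]'
```

```text
time: 5.25
position: [0.6188, -0.0388, 0.1676]
tool_rot: [1.0, -0.017, -0.003, -0.0]
ft_force: [-6.4, 0.2, -0.5]
grip_width: 0.0004
```

```bash
python3 -m inch '[{"ax":0,"ay":0,"az":0,"dx":0.4,"dy":0,"dz":-0.1,"gripper":0},{"ax":0,"ay":0,"az":0,"dx":0.4,"dy":0,"dz":-0.1,"gripper":0}]'
```

```text
time: 5.45
position: [0.6193, -0.0388, 0.1676]
tool_rot: [1.0, -0.017, -0.004, -0.0]
ft_force: [-6.5, -1.1, 0.0]
grip_width: 0.0006
```

```bash
python3 -m inch '[{"ax":0,"ay":0,"az":0,"dx":0.4,"dy":0,"dz":0,"gripper":0},{"ax":0,"ay":0,"az":0,"dx":0.4,"dy":0,"dz":0,"gripper":0}]'
```

```text
time: 5.65
position: [0.62, -0.0388, 0.1676]
tool_rot: [1.0, -0.017, -0.004, -0.0]
ft_force: [-7.2, -0.6, 0.8]
grip_width: 0.0004
```

```bash
python3 -m inch '[{"ax":0,"ay":0,"az":0,"dx":0.4,"dy":0,"dz":0,"gripper":0},{"ax":0,"ay":0,"az":0,"dx":0.4,"dy":0,"dz":0,"gripper":0}]'
```

```text
time: 5.85
position: [0.6208, -0.0388, 0.1676]
tool_rot: [1.0, -0.017, -0.004, -0.0]
ft_force: [-6.4, -0.8, 1.0]
grip_width: 0.0007
```

```bash
python3 -m inch '[{"ax":0,"ay":0,"az":0,"dx":0.4,"dy":0,"dz":-0.1,"gripper":0},{"ax":0,"ay":0,"az":0,"dx":0.3,"dy":0,"dz":0,"gripper":0}]'
```

```text
time: 6.05
position: [0.6215, -0.0389, 0.1677]
tool_rot: [1.0, -0.017, -0.004, -0.0]
ft_force: [-6.7, -1.5, -0.3]
grip_width: 0.0005
```

```bash
python3 -m inch '[{"ax":0,"ay":0,"az":0,"dx":0.3,"dy":0,"dz":0,"gripper":0},{"ax":0,"ay":0,"az":0,"dx":0.3,"dy":0,"dz":0,"gripper":0}]'
```

```text
time: 6.25
position: [0.6221, -0.0389, 0.1676]
tool_rot: [1.0, -0.018, -0.004, -0.0]
ft_force: [-6.9, -1.5, -1.0]
grip_width: 0.0005
```

```bash
python3 -m inch '[{"ax":0,"ay":0,"az":0,"dx":0.3,"dy":0,"dz":0,"gripper":0},{"ax":0,"ay":0,"az":0,"dx":0.3,"dy":0,"dz":0,"gripper":0}]'
```

```text
time: 6.45
position: [0.6227, -0.0389, 0.1676]
tool_rot: [1.0, -0.018, -0.004, -0.0]
ft_force: [-6.1, -1.3, -0.7]
grip_width: 0.0002
```

```bash
python3 -m inch '[{"ax":0,"ay":0,"az":0,"dx":0.3,"dy":0,"dz":0,"gripper":0},{"ax":0,"ay":0,"az":0,"dx":0.3,"dy":0,"dz":0,"gripper":0}]'
```

```text
time: 6.65
position: [0.6233, -0.0389, 0.1676]
tool_rot: [1.0, -0.017, -0.004, -0.0]
ft_force: [-6.9, -0.7, 0.2]
grip_width: 0.0006
```

```bash
python3 -m inch '[{"ax":0,"ay":0,"az":0,"dx":0.3,"dy":0,"dz":0,"gripper":0},{"ax":0,"ay":0,"az":0,"dx":0.3,"dy":0,"dz":0,"gripper":0}]'
```

```text
time: 6.85
position: [0.6238, -0.0389, 0.1676]
tool_rot: [1.0, -0.018, -0.004, -0.0]
ft_force: [-6.9, -1.4, 0.6]
grip_width: 0.0006
```

```bash
python3 -m inch '[{"ax":0,"ay":0,"az":0,"dx":0.3,"dy":0,"dz":0,"gripper":0},{"ax":0,"ay":0,"az":0,"dx":0.3,"dy":0,"dz":0,"gripper":0}]'
```

```text
time: 7.05
position: [0.6244, -0.039, 0.1676]
tool_rot: [1.0, -0.017, -0.004, -0.0]
ft_force: [-6.8, -1.3, 0.3]
grip_width: 0.0006
```

```bash
python3 -m inch '[{"ax":0,"ay":0,"az":0,"dx":0.3,"dy":0,"dz":0,"gripper":0},{"ax":0,"ay":0,"az":0,"dx":0.3,"dy":0,"dz":0,"gripper":0}]'
```

```text
time: 7.25
position: [0.625, -0.039, 0.1676]
tool_rot: [1.0, -0.017, -0.004, -0.0]
ft_force: [-6.6, -1.1, 0.6]
grip_width: 0.0003
```

```bash
python3 -m inch '[{"ax":0,"ay":0,"az":0,"dx":0.3,"dy":0,"dz":0,"gripper":0},{"ax":0,"ay":0,"az":0,"dx":0.3,"dy":0,"dz":0,"gripper":0}]'
```

```text
time: 7.45
position: [0.6256, -0.039, 0.1676]
tool_rot: [1.0, -0.017, -0.004, -0.0]
ft_force: [-6.9, -1.5, 0.5]
grip_width: 0.0006
```

```bash
python3 -m inch '[{"ax":0,"ay":0,"az":0,"dx":0.3,"dy":0,"dz":0,"gripper":0},{"ax":0,"ay":0,"az":0,"dx":0.3,"dy":0,"dz":0,"gripper":0}]'
```

```text
time: 7.65
position: [0.6265, -0.039, 0.1676]
tool_rot: [1.0, -0.018, -0.004, -0.0]
ft_force: [-5.8, -0.9, 0.3]
grip_width: 0.0003
```

```bash
python3 -m inch '[{"ax":0,"ay":0,"az":0,"dx":0.3,"dy":0,"dz":0,"gripper":0},{"ax":0,"ay":0,"az":0,"dx":0.3,"dy":0,"dz":0,"gripper":0}]'
```

```text
time: 7.85
position: [0.6269, -0.0391, 0.1676]
tool_rot: [1.0, -0.018, -0.004, -0.0]
ft_force: [-6.5, -1.1, 0.6]
grip_width: 0.0007
```

```bash
python3 -m inch '[{"ax":0,"ay":0,"az":0,"dx":0.2,"dy":0,"dz":0,"gripper":0},{"ax":0,"ay":0,"az":0,"dx":0.2,"dy":0,"dz":0,"gripper":0}]'
```

```text
time: 8.05
position: [0.6269, -0.0391, 0.1676]
tool_rot: [1.0, -0.017, -0.004, -0.0]
ft_force: [-7.9, -1.3, 1.2]
grip_width: 0.0003
```

```bash
python3 -m inch '[{"ax":0,"ay":0,"az":0,"dx":0.2,"dy":0,"dz":0,"gripper":0},{"ax":0,"ay":0,"az":0,"dx":0.2,"dy":0,"dz":0,"gripper":0}]'
```

```text
time: 8.25
position: [0.6269, -0.0391, 0.1677]
tool_rot: [1.0, -0.017, -0.005, -0.0]
ft_force: [-8.5, -2.7, 1.2]
grip_width: 0.0006
```

```bash
python3 -m inch '[{"ax":0,"ay":0,"az":0,"dx":0.2,"dy":0,"dz":0,"gripper":0},{"ax":0,"ay":0,"az":0,"dx":0.1,"dy":0,"dz":0,"gripper":0}]'
```

```text
time: 8.45
position: [0.6269, -0.0391, 0.1676]
tool_rot: [1.0, -0.017, -0.005, -0.0]
ft_force: [-8.3, -1.3, 2.0]
grip_width: 0.0007
```

```bash
python3 -m inch '[{"ax":0,"ay":0,"az":0,"dx":0.2,"dy":0,"dz":-0.2,"gripper":0},{"ax":0,"ay":0,"az":0,"dx":0.2,"dy":0,"dz":0,"gripper":0}]'
```

```text
time: 8.65
position: [0.6269, -0.0391, 0.1676]
tool_rot: [1.0, -0.017, -0.006, -0.0]
ft_force: [-9.7, -1.9, 2.3]
grip_width: 0.0008
```

The tip has stayed at 0.6269 through 1.5 mm more command, with force rising to about 10 N. That is the hard stop, so the latch has tripped and I'll withdraw now.

```bash
python3 -m inch '[{"ax":0,"ay":0,"az":0,"dx":-45,"dy":0,"dz":0,"gripper":0},{"ax":0,"ay":0,"az":0,"dx":-48,"dy":0,"dz":0,"gripper":0},{"ax":0,"ay":0,"az":0,"dx":-45,"dy":0,"dz":0,"gripper":0},{"ax":0,"ay":0,"az":0,"dx":0,"dy":0,"dz":-45,"gripper":0},{"ax":0,"ay":0,"az":0,"dx":0,"dy":0,"dz":-45,"gripper":0},{"ax":0,"ay":0,"az":0,"dx":0,"dy":0,"dz":0,"gripper":0},{"ax":0,"ay":0,"az":0,"dx":0,"dy":0,"dz":0,"gripper":0},{"ax":0,"ay":0,"az":0,"dx":0,"dy":0,"dz":0,"gripper":0}]'
python3 -m inch '[{"ax":0,"ay":0,"az":0,"dx":0,"dy":0,"dz":0,"gripper":0},{"ax":0,"ay":0,"az":0,"dx":0,"dy":0,"dz":0,"gripper":0},{"ax":0,"ay":0,"az":0,"dx":0,"dy":0,"dz":0,"gripper":0},{"ax":0,"ay":0,"az":0,"dx":0,"dy":0,"dz":0,"gripper":0},{"ax":0,"ay":0,"az":0,"dx":0,"dy":0,"dz":0,"gripper":0},{"ax":0,"ay":0,"az":0,"dx":0,"dy":0,"dz":0,"gripper":0},{"ax":0,"ay":0,"az":0,"dx":0,"dy":0,"dz":0,"gripper":0},{"ax":0,"ay":0,"az":0,"dx":0,"dy":0,"dz":0,"gripper":0}]'
python3 -m inch '[{"ax":0,"ay":0,"az":0,"dx":0,"dy":0,"dz":0,"gripper":0},{"ax":0,"ay":0,"az":0,"dx":0,"dy":0,"dz":0,"gripper":0},{"ax":0,"ay":0,"az":0,"dx":0,"dy":0,"dz":0,"gripper":0},{"ax":0,"ay":0,"az":0,"dx":0,"dy":0,"dz":0,"gripper":0},{"ax":0,"ay":0,"az":0,"dx":0,"dy":0,"dz":0,"gripper":0},{"ax":0,"ay":0,"az":0,"dx":0,"dy":0,"dz":0,"gripper":0},{"ax":0,"ay":0,"az":0,"dx":0,"dy":0,"dz":0,"gripper":0},{"ax":0,"ay":0,"az":0,"dx":0,"dy":0,"dz":0,"gripper":0}]'
python3 -m inch '[{"ax":0,"ay":0,"az":0,"dx":0,"dy":0,"dz":0,"gripper":0},{"ax":0,"ay":0,"az":0,"dx":0,"dy":0,"dz":0,"gripper":0},{"ax":0,"ay":0,"az":0,"dx":0,"dy":0,"dz":0,"gripper":0},{"ax":0,"ay":0,"az":0,"dx":0,"dy":0,"dz":0,"gripper":0},{"ax":0,"ay":0,"az":0,"dx":0,"dy":0,"dz":0,"gripper":0},{"ax":0,"ay":0,"az":0,"dx":0,"dy":0,"dz":0,"gripper":0},{"ax":0,"ay":0,"az":0,"dx":0,"dy":0,"dz":0,"gripper":0},{"ax":0,"ay":0,"az":0,"dx":0,"dy":0,"dz":0,"gripper":0}]'
cat > look.py <<'E'
import sys
from rig import robot, optics
from h import *
M=np.array([[.99937,-.0355],[.0355,.99937]])
for n in ["wrist","scene"]:
    c=optics.camera(n); cv2.imwrite(f"pics/{n}{sys.argv[1]}.png",c["img"][:,:,::-1])
    P=cloud(c);z=P[...,2]
    q=P.copy(); q[...,:2]=(P[...,:2]-[.630,-.036])@M.T
    m=(c["depth"]>0)&(z>.207)&(z<.219)&(q[...,0]<.15)&(q[...,0]>-.2)&(abs(q[...,1])<.17)
    print(n,m.sum()); h,e=np.histogram(q[m][:,0],np.arange(-.15,.06,.005)); print([(round(a*1000),int(b)) for a,b in zip(e,h) if b])
o=robot.get_obs(); print(o["time"],o["position"],o["tool_rot"],o["ft_force"])
E
python3 look.py 3
```

```text
time: 9.45
position: [0.4936, -0.0342, 0.2584]
tool_rot: [1.0, -0.018, -0.0, -0.0]
ft_force: [-0.1, 0.2, -0.7]
grip_width: 0.0007
time: 10.25
position: [0.4938, -0.0344, 0.2592]
tool_rot: [1.0, -0.018, 0.0, 0.0]
ft_force: [-0.4, 0.1, 0.1]
grip_width: 0.0006
time: 11.05
position: [0.4938, -0.0344, 0.2591]
tool_rot: [1.0, -0.018, -0.0, -0.0]
ft_force: [-0.7, 0.1, 0.6]
grip_width: 0.0005
time: 11.85
position: [0.4938, -0.0344, 0.2591]
tool_rot: [1.0, -0.018, -0.0, -0.0]
ft_force: [0.4, 0.5, 1.2]
grip_width: 0.0005
wrist 12324
[(-60, 1144), (-55, 4101), (-50, 4190), (-45, 2889)]
scene 4238
[(-60, 104), (-55, 105), (-50, 116), (-45, 30), (25, 171), (30, 150), (35, 152), (40, 164), (45, 158), (50, 159)]
11.95 [ 0.49384944 -0.03438281  0.25915996] [ 9.99845248e-01 -1.75920534e-02  1.02865663e-05 -5.79397457e-06] [ 0.73952228 -1.06600912  0.28735871]
```

View pics/wrist3.png

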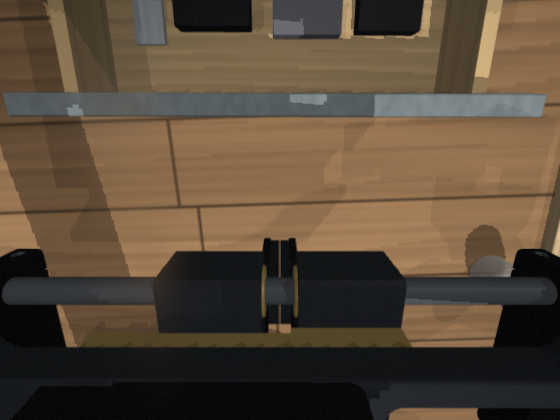

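Wrist view: the drawer has sprung out, with the front's top edge at rows 93–117 and the box open behind it. Depth puts the front at about -58 to -43 mm relative to shut. I'll now move over it and reach in.

```bash
python3 -m inch '[{"ax":0,"ay":0,"az":0,"dx":40,"dy":0,"dz":0,"gripper":0},{"ax":0,"ay":0,"az":0,"dx":40,"dy":0,"dz":0,"gripper":0},{"ax":0,"ay":0,"az":0,"dx":38,"dy":0,"dz":0,"gripper":0},{"ax":0,"ay":0,"az":0,"dx":0,"dy":0,"dz":0,"gripper":0},{"ax":0,"ay":0,"az":0,"dx":0,"dy":0,"dz":0,"gripper":0}]'; python3 look.py 4
```

```text
time: 12.45
position: [0.6116, -0.0384, 0.2583]
tool_rot: [1.0, -0.017, -0.001, -0.0]
ft_force: [-0.8, 0.4, -0.2]
grip_width: 0.0004
wrist 92899
[(-60, 301), (-55, 1178), (-50, 1271), (-45, 1759), (25, 929), (30, 3735), (35, 3508), (40, 4019), (45, 3774), (50, 3855)]
scene 2919
[(-60, 120), (-55, 128), (-50, 135), (-45, 44), (20, 1), (25, 80), (30, 83), (35, 56), (40, 53), (45, 54), (50, 69)]
12.55 [ 0.61030319 -0.03823731  0.25871919] [ 9.99844858e-01 -1.75775115e-02 -1.11173061e-03 -2.32816483e-04] [ 0.36086968 -0.27604873 -0.75417176]
```

View pics/wrist4.png

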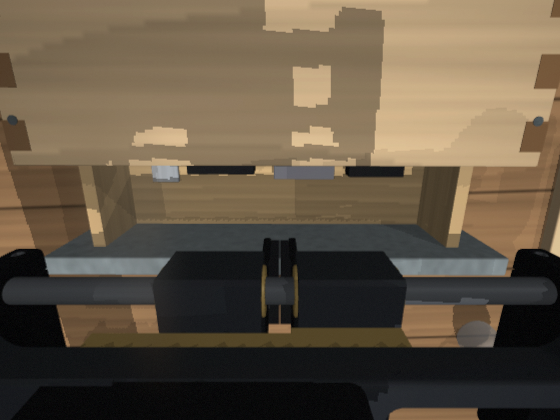

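View pics/scene4.png

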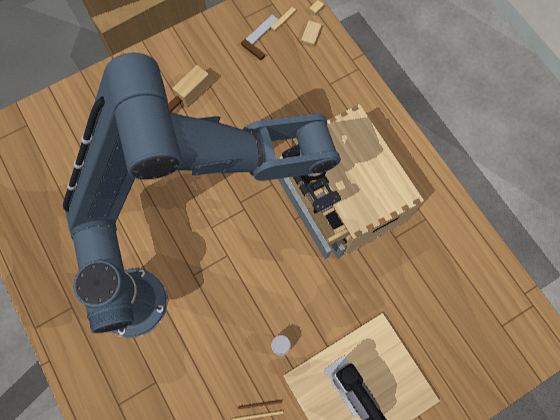

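The gripper is above the opening. The front's edge lies at rows 222–272 and the tool contents start beyond row 165. The fingers are about 14 mm behind the front's inner face, so I'll go down.

```bash
python3 -m inch '[{"ax":0,"ay":0,"az":0,"dx":0,"dy":0,"dz":20,"gripper":0},{"ax":0,"ay":0,"az":0,"dx":0,"dy":0,"dz":20,"gripper":0},{"ax":0,"ay":0,"az":0,"dx":0,"dy":0,"dz":20,"gripper":0},{"ax":0,"ay":0,"az":0,"dx":0,"dy":0,"dz":18,"gripper":0},{"ax":0,"ay":0,"az":0,"dx":0,"dy":0,"dz":0,"gripper":0},{"ax":0,"ay":0,"az":0,"dx":0,"dy":0,"dz":0,"gripper":0}]'
python3 -m inch '[{"ax":0,"ay":0,"az":0,"dx":-3,"dy":0,"dz":0,"gripper":0},{"ax":0,"ay":0,"az":0,"dx":-3,"dy":0,"dz":0,"gripper":0},{"ax":0,"ay":0,"az":0,"dx":-2,"dy":0,"dz":0,"gripper":0},{"ax":0,"ay":0,"az":0,"dx":-1,"dy":0,"dz":0,"gripper":0},{"ax":0,"ay":0,"az":0,"dx":0,"dy":0,"dz":0,"gripper":0}]'
```

```text
time: 13.15
position: [0.611, -0.0385, 0.1817]
tool_rot: [1.0, -0.018, -0.0, -0.0]
ft_force: [-0.0, 0.4, -0.5]
grip_width: 0.0007
time: 13.65
position: [0.6027, -0.0382, 0.1815]
tool_rot: [1.0, -0.018, 0.0, 0.0]
ft_force: [-0.1, 0.8, -0.5]
grip_width: 0.0003
```

```bash
python3 -m inch '[{"ax":0,"ay":0,"az":0,"dx":-1,"dy":0,"dz":0,"gripper":0},{"ax":0,"ay":0,"az":0,"dx":-1,"dy":0,"dz":0,"gripper":0},{"ax":0,"ay":0,"az":0,"dx":-1,"dy":0,"dz":0,"gripper":0},{"ax":0,"ay":0,"az":0,"dx":-1,"dy":0,"dz":0,"gripper":0},{"ax":0,"ay":0,"az":0,"dx":-1,"dy":0,"dz":0,"gripper":0},{"ax":0,"ay":0,"az":0,"dx":-1,"dy":0,"dz":0,"gripper":0}]'
python3 -m inch '[{"ax":0,"ay":0,"az":0,"dx":-1,"dy":0,"dz":0,"gripper":0},{"ax":0,"ay":0,"az":0,"dx":-1,"dy":0,"dz":0,"gripper":0},{"ax":0,"ay":0,"az":0,"dx":-1,"dy":0,"dz":0,"gripper":0},{"ax":0,"ay":0,"az":0,"dx":-1,"dy":0,"dz":0,"gripper":0},{"ax":0,"ay":0,"az":0,"dx":-1,"dy":0,"dz":0,"gripper":0},{"ax":0,"ay":0,"az":0,"dx":-1,"dy":0,"dz":0,"gripper":0}]'
```

```text
time: 14.25
position: [0.597, -0.038, 0.1812]
tool_rot: [1.0, -0.018, 0.0, -0.0]
ft_force: [0.9, 0.2, -0.8]
grip_width: 0.0006
time: 14.85
position: [0.5907, -0.0378, 0.1812]
tool_rot: [1.0, -0.018, 0.0, -0.0]
ft_force: [0.4, 1.0, -1.3]
grip_width: 0.0001
```

```bash
python3 -m inch '[{"ax":0,"ay":0,"az":0,"dx":-2,"dy":0,"dz":0,"gripper":0},{"ax":0,"ay":0,"az":0,"dx":-2,"dy":0,"dz":0,"gripper":0},{"ax":0,"ay":0,"az":0,"dx":-2,"dy":0,"dz":0,"gripper":0},{"ax":0,"ay":0,"az":0,"dx":-2,"dy":0,"dz":0,"gripper":0},{"ax":0,"ay":0,"az":0,"dx":-2,"dy":0,"dz":0,"gripper":0},{"ax":0,"ay":0,"az":0,"dx":-2,"dy":0,"dz":0,"gripper":0},{"ax":0,"ay":0,"az":0,"dx":-2,"dy":0,"dz":0,"gripper":0}]'; python3 look.py 5
```

```text
time: 15.55
position: [0.5766, -0.0373, 0.1812]
tool_rot: [1.0, -0.018, 0.0, -0.0]
ft_force: [0.6, 0.1, -0.4]
grip_width: 0.0004
wrist 67287
[(-80, 964), (-75, 1648), (-70, 1682), (-65, 298), (-50, 8), (-45, 306), (25, 2689), (30, 7244), (35, 7299), (40, 7761), (45, 7848), (50, 8046)]
scene 3640
[(-85, 37), (-80, 63), (-75, 65), (-70, 67), (20, 2), (25, 96), (30, 87), (35, 92), (40, 90), (45, 94), (50, 113)]
15.65 [ 0.57609173 -0.03726171  0.18110068] [ 9.99845503e-01 -1.75677756e-02 -5.84331435e-04 -3.61917184e-05] [ 0.7727815  -0.23261187 -0.55392968]
```

View pics/wrist5.png

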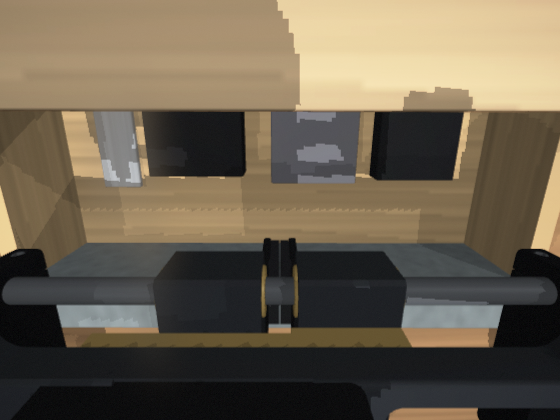

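The drawer is following, with its front now at -80 mm and the edge visible at rows 245–330. I'll keep pulling.

```bash
python3 -m inch '[{"ax":0,"ay":0,"az":0,"dx":-3,"dy":0,"dz":0,"gripper":0},{"ax":0,"ay":0,"az":0,"dx":-4,"dy":0,"dz":0,"gripper":0},{"ax":0,"ay":0,"az":0,"dx":-4,"dy":0,"dz":0,"gripper":0},{"ax":0,"ay":0,"az":0,"dx":-4,"dy":0,"dz":0,"gripper":0},{"ax":0,"ay":0,"az":0,"dx":-4,"dy":0,"dz":0,"gripper":0},{"ax":0,"ay":0,"az":0,"dx":-4,"dy":0,"dz":0,"gripper":0},{"ax":0,"ay":0,"az":0,"dx":-4,"dy":0,"dz":0,"gripper":0},{"ax":0,"ay":0,"az":0,"dx":-3,"dy":0,"dz":0,"gripper":0}]'
python3 -m inch '[{"ax":0,"ay":0,"az":0,"dx":-2,"dy":0,"dz":0,"gripper":0},{"ax":0,"ay":0,"az":0,"dx":-2,"dy":0,"dz":0,"gripper":0},{"ax":0,"ay":0,"az":0,"dx":-2,"dy":0,"dz":0,"gripper":0},{"ax":0,"ay":0,"az":0,"dx":-2,"dy":0,"dz":0,"gripper":0},{"ax":0,"ay":0,"az":0,"dx":-2,"dy":0,"dz":0,"gripper":0},{"ax":0,"ay":0,"az":0,"dx":-2,"dy":0,"dz":0,"gripper":0},{"ax":0,"ay":0,"az":0,"dx":-1,"dy":0,"dz":0,"gripper":0},{"ax":0,"ay":0,"az":0,"dx":-1,"dy":0,"dz":0,"gripper":0}]'
```

```text
time: 16.45
position: [0.5463, -0.0362, 0.1812]
tool_rot: [1.0, -0.018, -0.0, -0.0]
ft_force: [1.9, -0.3, -0.4]
grip_width: 0.0003
time: 17.25
position: [0.5327, -0.0357, 0.1811]
tool_rot: [1.0, -0.018, 0.0, -0.0]
ft_force: [1.3, 0.1, -0.2]
grip_width: 0.0005
```

```bash
python3 -m inch '[{"ax":0,"ay":0,"az":0,"dx":-1,"dy":0,"dz":0,"gripper":0},{"ax":0,"ay":0,"az":0,"dx":-1,"dy":0,"dz":0,"gripper":0},{"ax":0,"ay":0,"az":0,"dx":-1,"dy":0,"dz":0,"gripper":0},{"ax":0,"ay":0,"az":0,"dx":-1,"dy":0,"dz":0,"gripper":0},{"ax":0,"ay":0,"az":0,"dx":-1,"dy":0,"dz":0,"gripper":0},{"ax":0,"ay":0,"az":0,"dx":-0.5,"dy":0,"dz":0,"gripper":0}]'
```

```text
time: 17.85
position: [0.5271, -0.0355, 0.1811]
tool_rot: [1.0, -0.018, -0.0, -0.0]
ft_force: [0.7, 1.8, -0.3]
grip_width: 0.0006
```

```bash
python3 -m inch '[{"ax":0,"ay":0,"az":0,"dx":-0.5,"dy":0,"dz":0,"gripper":0},{"ax":0,"ay":0,"az":0,"dx":-0.5,"dy":0,"dz":0,"gripper":0}]';  python3 look.py 6
```

```text
time: 18.05
position: [0.5263, -0.0355, 0.1811]
tool_rot: [1.0, -0.018, 0.0, -0.0]
ft_force: [0.1, 1.1, -1.4]
grip_width: 0.0005
wrist 4940
[(-135, 1), (-130, 1109), (-125, 1657), (-120, 1702), (-115, 160), (-100, 8), (-95, 303)]
scene 4084
[(-135, 32), (-130, 74), (-125, 79), (-120, 51), (25, 165), (30, 165), (35, 148), (40, 153), (45, 164), (50, 147)]
18.15 [ 0.52617088 -0.03557016  0.18112629] [ 9.99845911e-01 -1.75536263e-02 -1.49594621e-04  3.36856036e-05] [0.33502268 0.58197197 0.0517905 ]
```

The front is now about 127 mm out. I'll back off forward into the box's free space, then lift clear.

```bash
python3 -m inch '[{"ax":0,"ay":0,"az":0,"dx":5,"dy":0,"dz":0,"gripper":0},{"ax":0,"ay":0,"az":0,"dx":8,"dy":0,"dz":0,"gripper":0},{"ax":0,"ay":0,"az":0,"dx":0,"dy":0,"dz":0,"gripper":0},{"ax":0,"ay":0,"az":0,"dx":0,"dy":0,"dz":-20,"gripper":0},{"ax":0,"ay":0,"az":0,"dx":0,"dy":0,"dz":-45,"gripper":0},{"ax":0,"ay":0,"az":0,"dx":0,"dy":0,"dz":-45,"gripper":0},{"ax":0,"ay":0,"az":0,"dx":0,"dy":0,"dz":-20,"gripper":0},{"ax":0,"ay":0,"az":0,"dx":0,"dy":0,"dz":0,"gripper":0}]'
python3 -m inch '[{"ax":0,"ay":0,"az":0,"dx":0,"dy":0,"dz":0,"gripper":0},{"ax":0,"ay":0,"az":0,"dx":0,"dy":0,"dz":0,"gripper":0},{"ax":0,"ay":0,"az":0,"dx":0,"dy":0,"dz":0,"gripper":0},{"ax":0,"ay":0,"az":0,"dx":0,"dy":0,"dz":0,"gripper":0}]'
python3 look.py 7
```

```text
time: 18.95
position: [0.5415, -0.0366, 0.3149]
tool_rot: [1.0, -0.017, 0.004, 0.001]
ft_force: [-0.0, -0.3, -0.2]
grip_width: 0.0004
time: 19.35
position: [0.5387, -0.0359, 0.3098]
tool_rot: [1.0, -0.018, -0.001, -0.0]
ft_force: [-1.5, 0.3, 0.5]
grip_width: 0.0004
wrist 34915
[(-130, 1173), (-125, 1691), (-120, 1896), (-115, 1195), (25, 1711), (30, 3080), (35, 3203), (40, 3295), (45, 3204), (50, 3332)]
scene 4125
[(-135, 52), (-130, 149), (-125, 139), (-120, 118), (25, 125), (30, 115), (35, 111), (40, 113), (45, 131), (50, 140)]
19.45 [ 0.53899997 -0.03592825  0.31029783] [ 9.99844512e-01 -1.76124978e-02 -8.40736628e-04 -2.13465736e-04] [ 0.6318878  -0.58960577 -0.61163264]
```

View pics/scene7.png

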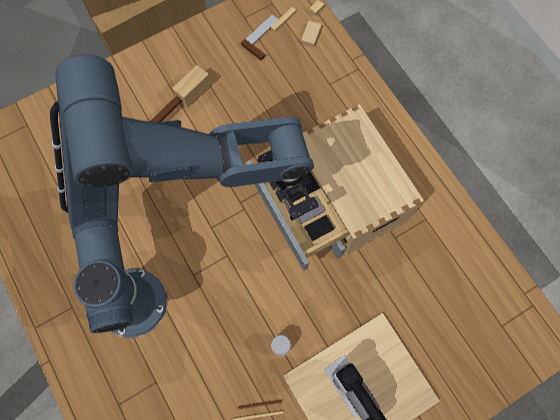

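View pics/wrist7.png

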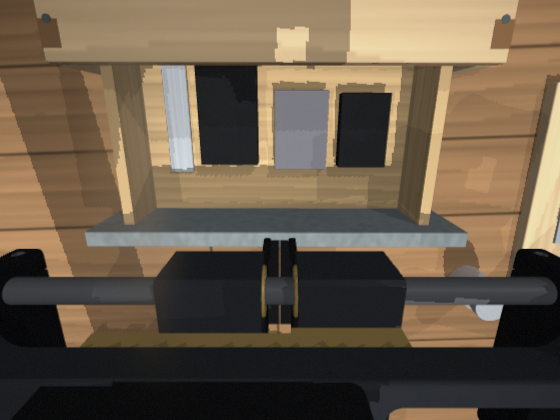

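The drawer is open, with its front running from about (262,185) to (305,265) in the scene view and about 127 mm out by depth. The hand is well above it, and the jar (280,345), jigsaw and mallet haven't moved.

```bash
python3 -c "
from rig import robot
print(robot.hand_in())"
```

```text
the job is handed in; nothing more can be done
None
```

The top drawer is open, the hand is clear of it, and I handed the job in at about 19.5 s of the 48 s; no verdict was reported.

- **Press:** I pressed the front in slowly, at about 6 to 7 N. The latch tripped at roughly 8 mm, and the tip then stopped dead at about 10 N. The hand was 45 mm back within the first 0.1 s after that.
- **Spring out:** The drawer came out by itself to about 57 mm. I then reached in behind the top edge and drew it out with about 2 N.
- **Last checks:** Depth from the overhead and wrist cameras, accurate to a few mm, puts the front about 126 to 130 mm out. I did not measure the drawer's speed directly; it showed the same position before and after I let go. The hand was about 97 mm above the front's top edge, and the force readings showed only noise. By eye in the overhead view the jar and jigsaw have not moved, nor has the mallet, though the arm hides part of its handle.
- **Disagreements:** The overhead camera placed the shut front about 3 mm nearer the robot than the wrist camera; contact showed it lay between the two. Early in the press I saw about 5 N of vertical friction on the finger, which I relieved by raising the tool slightly. The total force I read stayed near 10 N, below the 15 N limit.

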